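# Work a dispersing shaft out of its foam case and hang it in the rack

## Task

Get the homogeniser's large dispersing shaft (the one with the thick hub) ready: it sits tight in the foam of the tilted instrument case, so draw it out along its own axis with small twists or wiggles, so that the light case stays standing where it is instead of being dragged, lifted or tipped along. Then hang the shaft upright in the free slot of the slotted rack, its flange resting flat on the shelf, and let go. Leave the small shaft in the case, the shaft already hanging in the rack and everything else on the bench where they are.

Things in the scene. Friction and masses are not known exactly. Their poses are not given: they have to be found in the camera images.
- shaft_large: Large dispersing shaft, to be moved: round, 132 mm long, 0.15 kg. Origin at its lower tip, z along its axis to the hub. Steel shaft 15 mm in diameter at most (z 0-50 mm), white sleeve 20 mm (z 50-85), steel flange 38 mm (z 85-90), aluminium hub with dark rings, 29 mm thick (z 90-132), the end to grip. Starts in either bore of the case, tip near the bore's floor, hub sticking out.
- shaft_large_flange (a point): Centre of the underside of the large shaft's flange, 85 mm from the tip; starts about 5 mm off the foam face. Foam grips the sleeve: a straight pull meets about 8 N for the first 30 mm, then the shaft is loose; clear after 80 mm. Twisting it to and fro about its axis (0.3 rad each way, 2 to 3 mm of pull a twist) while drawing cuts the resistance to about a third.
- shaft_large_hub (a point): Grip point on the axis of the large shaft's hub, 24 mm above the top of the flange (114 mm from the tip); axes as shaft_large.
- case: Grey open case filled with foam, 110 x 212 x 96 mm, on an aluminium foot plate 140 (x) x 190 mm; about 0.9 kg, loose on the bench (friction about 0.6), so a straight pull on a shaft drags, lifts or tips it. Origin under the foot's centre, z up. Its open face leans 27 degrees from level towards the case's -x, the robot's side. About 150 mm high, hubs 50 mm more.
- case_face (a point): Centre of the foam face, x -4, z 119 mm in the case's frame. Its z axis is the outward normal of the face, the direction of both bores and of the pull: 27 degrees from vertical towards the case's -x. Its y is the case's y. The bores, 24 mm wide, 80 mm deep, open at y +50 and -50 mm; either may hold the large shaft.
- shaft_small: Small shaft in the other bore, stays there: like the large one but with a slim hub, 18 mm in diameter and 30 mm long, and a 35 mm flange; 0.10 kg. Origin at its lower tip, z along its axis to the hub.
- shaft_small_flange (a point): Centre of the underside of the small shaft's flange, 85 mm from its tip.
- rack: Fixed rack. Origin under its centre, z up, x to its back. White drip tray 120 x 220 mm, 14 mm high, two steel rods at the back, flat steel shelf with its top 125 mm above the bench, 6 mm thick, x -40 to +44, y -102 to +102 mm. Two slots, 26 mm wide, rounded mouths, open to the rack's -x, run from x -40 to +14 mm. Only nuts 3 mm high stand above the shelf.
- slot_right (a point): Where the large shaft's flange underside belongs: in the free slot, at x 0, y -50 mm of the rack, on the shelf's top; axes as rack. The shaft enters upright from the rack's -x with its sleeve (or the thinner shaft) between the slot's sides and is lowered until the flange rests on the shelf.
- shaft_hung: A shaft like the small one, already hanging in the rack's other slot (y +50 mm); stays there. Origin at its lower tip, z up; its top is 35 mm above the shelf.
- shaft_hung_flange (a point): Centre of the underside of the hanging shaft's flange.
- timer: White bench timer, 38 x 66 mm, 62 mm high; stays. Origin under its centre.
- marker: Blue marker pen lying on the bench, 138 mm long (its y axis), 13 mm thick; stays. Origin under its centre.
- tips: Box of pipette tips, 87 x 121 mm, 68 mm high; stays. Origin under its centre.
- forceps: Steel forceps lying flat, 126 mm long (y axis), 9 mm high; stay. Origin under the centre.
- petri_a: Petri dish, 90 mm in diameter, 15 mm high; stays. Origin under its centre.
- jar: White screw-lid jar, 62 mm in diameter, 60 mm high; stays. Origin under its centre.

How it is judged:
By the outcome, as a careful person would: the job done as asked, in the order asked, and still so for the second after the job is handed in, with the robot touching nothing.
It also fails if it takes over 67 s, if anything falls off the work surface, if the arm or the gripper's body presses on something with over 40 N, if the wrist force passes 120 N, or if a joint passes its speed limit or range.

## Robot

A 7-joint arm with a two-finger parallel gripper is mounted at the origin on a cart in front of the work surface, level with it; the furniture and walls round the work are solid. World frame = base frame: x ahead of the robot, y to its left, z up, the work surface at z = 0. Lengths are in m, angles in rad, forces in N, time in s.
With the tool pointing down it reaches from about 0.425 to 0.925 m from the base axis. Payload 6.8 kg.
Tool frame: the origin (TCP) lies on the centre line of the jaws, within the pads' length; the fingertips stand 14 mm ahead of it and the grasp point (between the pads) lies 5 mm behind it; z points along the fingers, y is the line along which they close (so a half turn about z gives the same grasp; the last joint's range is limited). The gripper opens to 85 mm and grips with 20 to 120 N. Pads are 22 mm wide; open, the fingers measure 114 mm over their backs; the gripper's body (76 mm by 85 mm) begins 54 mm behind the grasp point. The pads swing forward as they close: fully open they stand 13 mm farther back than shut.
Start: joints at [1.229, 0.477, 0.022, 1.555, -0.011, 1.109, -0.083], TCP at [0.156, -0.657, 0.245] pointing down, gripper open.
Joint ranges: [-2.96, 2.96], [-0.34, 2.1], [-1.41, 1.46], [0.24, 2.44], [-1.37, 4.51], [0.17, 1.92], [-2.96, 2.96]. Speed limits (rad/s): [2.39, 2.39, 3.14, 3.14, 3.14, 3.14, 3.14].

## Interface

Orientations are given as a unit quaternion [w, x, y, z].
In Python, from station import bot gives the robot as it stands. The module is installed in compiled form; this text tells all that it offers.
- The arm moves only by the tool drive_tool, never from a script. Its argument "commands" is a list of rows, each an object with "hand": the opening, from 0 (shut) to 1 (fully open); "translation": the shift along the world's x, y, z in mm, a list of three; "angular": the turn, a rotation vector about the world's x, y, z in rad, a list of three. In form: [{"hand": hand, "translation": [tx, ty, tz], "angular": [ax, ay, az]}, ...]. A call has 1 to 12 rows; each row is the pose to reach, as a shift and turn from the pose commanded when the call began; what a row does not reach only later rows make up. A row lasts 1/8 s, in which the tool goes at most 62.5 mm and 10.7 degrees, less where a joint would pass 70% of its speed; a pose out of reach is approached as far as the arm can. A call with a gripper value outside its range is refused whole. The fingers move at their own pace and stop on an object; "force" is the grip in N (left out, the last holds). Time passes only in rows, so rows that repeat a pose let the fingers close. It gives the time, the measured TCP pose, the force, the opening and the grip force at its end, in the units of the state.
- bot.get_obs(): the state, without advancing time (a new reading comes with each control period).
- bot.read_camera(name): name is "scene" or "top" or "wrist"; returns the picture (480x640x3 uint8, red, green, blue); there is no depth.
- bot.camera_model(name): a dict with "fx", "fy", "cx", "cy" (pixels), "view" (4x4, takes a point from world to camera coordinates). Camera axes: x right, y up, looking along -z (the intrinsics and any distortion apply to the point x, -y, -z); pixel columns grow to the right and rows downward; lengths in m; the calibration is good to about 2 mm. A picture is of the moment at which its call begins: read the wrist's pose just before it. camera_model takes no time and is no camera call; for the wrist camera it gives the pose at the moment of the call.
- bot.hand_in(): hands the job in; it is judged then, once.
Trained networks look in the newest picture that a camera, given by its name, has taken for a name from the list of things; names that differ only in an ending like _2 or _b are one class to them, and where a whole thing is asked for, a point or a joint stands for the part that bears it (a point fixed in the world has none). Each returns a list of dicts, best first, with "score" (0 to 1); they miss things now and then, are a little off and sometimes report something else, mostly with a low value. They report only what shows in the picture. A call takes as long as a camera call.
- bot.find_in(camera, query): "position" ([column, row] in pixels, amid what is visible of it).
- bot.outline_of(camera, query): "pixels" (480x640 bool, what is visible of it) and "position" ([column, row] in pixels, amid what is visible of it).
The state is a dict: "t": time; "q": joint angles; "joint_vel": joint speeds; "joint_torque": joint torques, N m; "eef_pos": TCP position; "tool_rot": TCP orientation; "contact_force": force on the tool from outside, world axes, zero at the start; "torque": the same for the moment, N m; "gripper_width": opening from 0.0 (shut) to 1.0 (fully open); "grasp_force": force on a finger pad.
Only numpy, scipy, OpenCV 4.12 (cv2) and the standard library are available. Lean on these libraries where they do the work, as an engineer would, in place of code of your own. Each camera call takes 0.05 s, during which the arm holds its last target. There are 200 camera calls.

## Working session

There is one attempt and no reset: what is moved stays moved. The work goes in short steps, Python scripts to look and compute and a tool call to move; the robot and the scene stay as the last step left them, time stands still between calls to the robot, and variables do not carry over. Pictures are saved under pics/ and viewed, at most 11 in all, crops included, and the job is handed in when it is done.

Besides the shell and the picture viewer there is one more tool, called after "Request:" as name(argument=value, ...), one argument or row to a line, values as JSON. drive_tool: Moves the arm, as the interface text tells. Its arguments: {"type":"object","properties":{"commands":{"type":"array","items":{"type":"object","properties":{"hand":{"type":"number"},"translation":{"type":"array","items":{"type":"number"}},"angular":{"type":"array","items":{"type":"number"}}}}},"force":{"type":"number"}},"required":["commands"]}

```bash
mkdir -p pics; cat > h.py <<'E'
import numpy as np, cv2
from station import bot
def snap(n,f):
    im=bot.read_camera(n); cv2.imwrite('pics/'+f,im[:,:,::-1]); return im
def proj(n,P,m=None):
    m=m or bot.camera_model(n); V=np.array(m['view']); p=np.c_[np.atleast_2d(P),np.ones(len(np.atleast_2d(P)))]@V.T
    return np.c_[m['fx']*p[:,0]/-p[:,2]+m['cx'], m['fy']*-p[:,1]/-p[:,2]+m['cy']]
def ray(n,uv,m=None):
    m=m or bot.camera_model(n); V=np.array(m['view']); R=V[:3,:3]; c=-R.T@V[:3,3]
    d=np.array([(uv[0]-m['cx'])/m['fx'],-(uv[1]-m['cy'])/m['fy'],-1.]); d=R.T@d
    return c,d/np.linalg.norm(d)
def at_z(n,uv,z,m=None):
    c,d=ray(n,uv,m); return c+d*(z-c[2])/d[2]
def tri(obs):
    A=np.zeros((3,3));b=np.zeros(3)
    for n,uv,*m in obs:
        c,d=ray(n,uv,*m);Q=np.eye(3)-np.outer(d,d);A+=Q;b+=Q@c
    return np.linalg.solve(A,b)
E
python3 - <<'E'
from h import *
print(bot.get_obs())
for n in('scene','top'):
    snap(n,n+'0.png'); m=bot.camera_model(n);print(n,{k:np.round(v,3) if k!='name' else v for k,v in m.items()})
    for q in['shaft_large','shaft_large_flange','shaft_large_hub','case','case_face','shaft_small','shaft_small_flange','rack','slot_right','shaft_hung_flange','timer','marker','tips','jar']:
        r=bot.find_in(n,q); print(q,[(np.round(x['position'],1).tolist(),round(x['score'],2)) for x in r[:3]])
E
```

```text
{'t': 0.0, 'q': array([ 1.22890868,  0.47782963,  0.02235905,  1.5564987 , -0.01151007,
        1.10930196, -0.08311048]), 'joint_vel': array([-1.12816723e-03,  3.06449504e-05,  3.67872199e-04,  1.06445409e-03,
       -2.30601573e-04,  1.04535705e-03,  1.23598934e-03]), 'joint_torque': array([-1.29135742e-04, -5.96462452e+01,  1.60780605e+00, -2.81200433e+01,
        1.23868149e-02,  9.48310015e-03,  2.20967837e-05]), 'eef_pos': array([ 0.15621145, -0.65606555,  0.24428633]), 'tool_rot': array([-9.37028283e-04,  9.93175883e-01,  1.16622270e-01, -1.82326733e-04]), 'contact_force': array([ 0.04807105, -0.0853018 ,  0.06147448]), 'torque': array([-0.00671851,  0.03156732, -0.0203117 ]), 'grasp_force': 0.0, 'gripper_width': 0.9987984226734181}
scene {'fx': np.float64(591.807), 'fy': np.float64(591.807), 'cx': np.float64(320.41), 'cy': np.float64(236.002), 'view': array([[-0.912, -0.411, -0.017,  0.489],
       [ 0.166, -0.406,  0.899, -0.218],
       [-0.376,  0.816,  0.439, -1.601],
       [ 0.   ,  0.   ,  0.   ,  1.   ]])}
shaft_large [([324.0, 206.3], 0.43)]
shaft_large_flange [([322
[... 712 characters left out ...]
 ,  0.111, -0.566],
       [-0.111, -0.006,  0.994, -1.236],
       [ 0.   ,  0.   ,  0.   ,  1.   ]])}
shaft_large [([281.4, 179.2], 0.57), ([380.6, 223.4], 0.54)]
shaft_large_flange [([378.2, 224.1], 0.7)]
shaft_large_hub [([378.2, 221.0], 0.53)]
case [([361.3, 216.3], 0.62)]
case_face [([359.2, 217.5], 0.59)]
shaft_small []
shaft_small_flange []
rack [([206.7, 268.0], 0.62), ([380.0, 224.4], 0.55), ([338.1, 218.5], 0.34)]
slot_right [([208.8, 270.1], 0.56)]
shaft_hung_flange [([181.0, 273.6], 0.5)]
timer [([280.0, 178.3], 0.74), ([287.5, 308.3], 0.36)]
marker [([292.3, 313.3], 0.52)]
tips [([490.2, 242.5], 0.73), ([208.4, 266.3], 0.51), ([378.8, 222.2], 0.19)]
jar [([429.2, 289.2], 0.91)]
```

```bash
python3 -c "
import cv2,numpy as np
print(cv2.imread('pics/top0.png').shape)"
```

```text
(480, 640, 3)
```

View pics/top0.png

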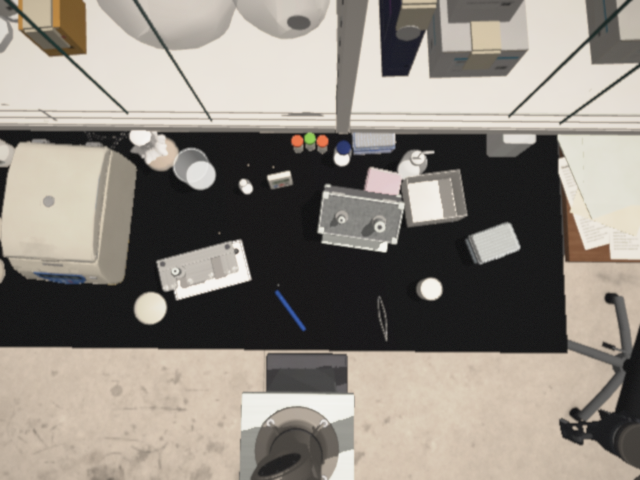

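View pics/scene0.png

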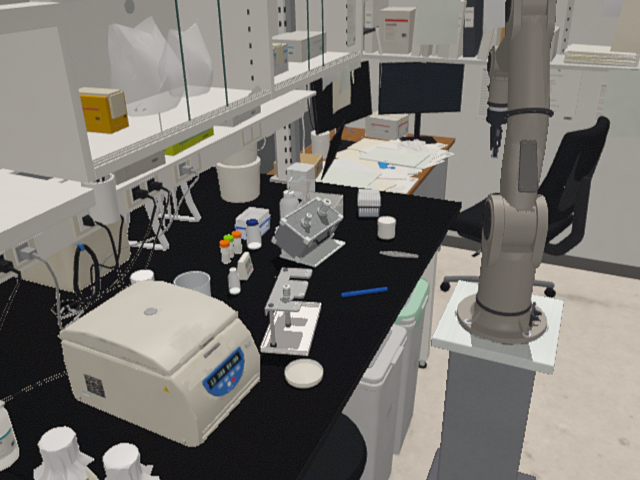

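Top view: the case sits at about (361,217), with the large hub at (380,226) and the small one at (341,218). The rack is at (205,268), its hung shaft at (177,271) and the free slot near (217,265). I'll work out rough positions next.

```bash
python3 - <<'E'
from h import *
print('large hub',at_z('top',(380,226),.16),tri([('top',(380,226)),('scene',(324,206))]))
print('small',at_z('top',(341,218),.15),tri([('top',(341,218)),('scene',(307,218))]))
for n,uv,z in[('hung',(177,271),.155),('slot',(217,265),.125),('rackTL',(160,262),.125),('trayBR',(250,270),.014),('trayBL',(178,298),.014),('trayTR',(241,240),.014),('rod',(236,251),.128),('marker',(292,313),0),('timer',(280,180),.06),('base',(297,440),0),('jar',(429,289),.06),('shelfEdge',(320,125),.3),('tips',(490,242),.06)]:print(n,at_z('top',uv,z).round(3))
m=bot.camera_model('wrist');V=m['view'];print(np.round(V,3),m['fx'], -V[:3,:3].T@V[:3,3])
E
```

```text
large hub [ 0.60637473 -0.21533477  0.16      ] [ 0.6136497  -0.21621613  0.14083815]
small [ 0.62812786 -0.11499787  0.15      ] [ 0.63141604 -0.11513045  0.13709752]
hung [0.485 0.306 0.155]
slot [0.504 0.211 0.125]
rackTL [0.51  0.362 0.125]
trayBR [0.498 0.141 0.014]
trayBL [0.415 0.346 0.014]
trayTR [0.585 0.17  0.014]
rod [0.541 0.161 0.128]
marker [0.376 0.019 0.   ]
timer [0.752 0.055 0.06 ]
base [ 0.024 -0.001  0.   ]
jar [ 0.447 -0.363  0.06 ]
shelfEdge [ 0.82  -0.059  0.3  ]
tips [ 0.58  -0.535  0.06 ]
[[ 0.232 -0.973  0.    -0.675]
 [ 0.933  0.222 -0.284  0.036]
 [ 0.276  0.066  0.959 -0.379]
 [ 0.     0.     0.     1.   ]] 392.2393076264582 [ 0.22750106 -0.63970188  0.37328322]
```

Request:
drive_tool(
  commands=[
    {"hand": 1, "translation": [60, 60, 60], "angular": [0, 0, 0]},
    {"hand": 1, "translation": [90, 110, 100], "angular": [0, 0, -0.1]},
    {"hand": 1, "translation": [130, 160, 130], "angular": [0, 0, -0.15]},
    {"hand": 1, "translation": [170, 210, 155], "angular": [0, 0, -0.2]},
    {"hand": 1, "translation": [210, 260, 155], "angular": [0, 0, -0.3]},
    {"hand": 1, "translation": [255, 310, 155], "angular": [0, 0, -0.4]},
    {"hand": 1, "translation": [300, 365, 155], "angular": [0, 0, -0.44]},
    {"hand": 1, "translation": [340, 415, 155], "angular": [0, 0, -0.44]},
    {"hand": 1, "translation": [380, 465, 155], "angular": [0, 0, -0.44]},
    {"hand": 1, "translation": [404, 491, 155], "angular": [0, 0, -0.44]},
    {"hand": 1, "translation": [404, 491, 155], "angular": [0, 0, -0.44]},
    {"hand": 1, "translation": [404, 491, 155], "angular": [0, 0, -0.44]},
  ],
)

```text
t: 3.0
eef_pos: [0.5625, -0.1607, 0.4]
tool_rot: [-0.001, 0.995, -0.099, 0.0]
contact_force: [-0.0, -0.1, -0.6]
gripper_width: 1.002
grasp_force: 0.0
```

```bash
cat >> h.py <<'E'
def wsnap(tag,qs=()):
    import pickle
    m=bot.camera_model('wrist'); o=bot.get_obs(); snap('wrist',tag+'.png'); pickle.dump((m,o),open(tag+'.pkl','wb'))
    print(o['t'],o['eef_pos'].round(4),o['tool_rot'].round(4),o['q'].round(2),o['contact_force'].round(1))
    for q in qs: print(q,[(np.round(x['position'],1).tolist(),round(x['score'],2)) for x in bot.find_in('wrist',q)[:3]])
def model(tag):
    import pickle; return pickle.load(open(tag+'.pkl','rb'))[0]
E
python3 -c "
from h import *
wsnap('w1',['shaft_large','shaft_large_flange','shaft_large_hub','shaft_small_flange','shaft_small','case_face'])"
```

```text
3.0 [ 0.5625 -0.1607  0.4   ] [-1.200e-03  9.951e-01 -9.890e-02  1.000e-04] [ 0.4   0.24 -0.28  1.55  0.07  1.36 -1.66] [-0.  -0.1 -0.6]
shaft_large [([355.6, 134.4], 0.62), ([394.2, 315.2], 0.49)]
shaft_large_flange [([357.7, 129.8], 0.95)]
shaft_large_hub [([356.3, 133.9], 0.61)]
shaft_small_flange [([252.3, 132.2], 0.89), ([608.2, 112.2], 0.45)]
shaft_small [([254.1, 131.6], 0.79), ([358.6, 130.5], 0.35)]
case_face []
```

View pics/w1.png

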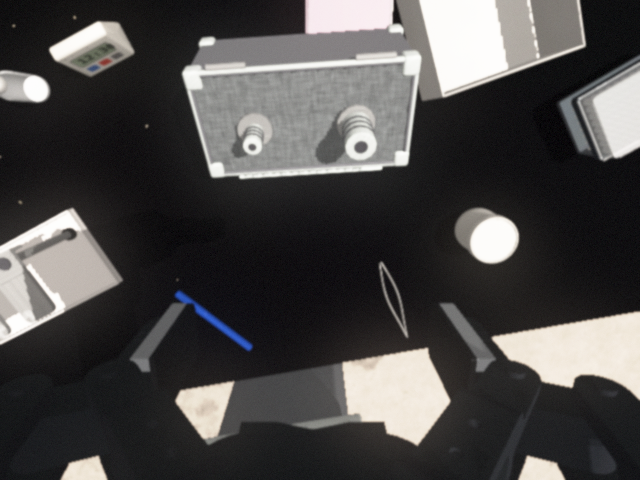

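The wrist view shows the case face with rim corners at (187,70), (417,60), (408,163) and (213,177). The large hub's top centre is at (361,147) on the case's -y side, and the small one's is at (253,145). I'll fit the case pose to these.

```bash
cat > fit.py <<'E'
from h import *
from scipy.optimize import least_squares
from scipy.spatial.transform import Rotation as Ro
t=np.radians(27)
n0=np.array([-np.sin(t),0,np.cos(t)]);x0=np.array([np.cos(t),0,np.sin(t)])
def P(p,a,b,h):  # face local
    R=Ro.from_euler('z',p[2]).as_matrix()
    return np.array([p[0],p[1],0])+R@(np.array([-.004,0,.119])+a*x0+b*np.array([0,1,0])+h*n0)
if __name__=='__main__':
    m=model('w1')
    W=[((361,147),0,-.05,.052),((253,145),0,.05,.040)]
    T=[((380.5,227),0,-.05,.052),((341.5,219),0,.05,.04)]
    C=[((187,70),1,.106),((417,60),1,-.106),((408,163),-1,-.106),((213,177),-1,.106)]
    def f(p):
        r=[]
        for uv,a,b,h in W: r+=list((proj('wrist',P(p,a,b,h),m)[0]-uv))
        for uv,a,b,h in T: r+=list((proj('top',P(p,a,b,h))[0]-uv)*.7)
        for uv,s,b in C: r+=list((proj('wrist',P(p,s*p[3],b,p[4]),m)[0]-uv)*.5)
        return np.array(r)
    s=least_squares(f,[.63,-.165,-.2,.055,0]);p=s.x
    print(p.round(4),np.degrees(p[2])); print(f(p).round(1))
    for h,k in((.005,'fl'),(.034,'hub'),(.052,'top')):
        q=P(p,0,-.05,h);print(k,q.round(4),proj('wrist',q,m).round(1),proj('scene',q).round(1),proj('top',q).round(1))
    print('n',Ro.from_euler('z',p[2]).apply(n0))
    np.save('case.npy',p)
E
python3 fit.py
```

```text
[ 6.380e-01 -1.680e-01 -1.467e-01  5.580e-02  1.000e-04] -8.406430063151927
[ 0.7 -0.3 -0.5  0.6 -0.7 -0.1 -0.2  0.3 -0.7  0.8  1.6 -0.7 -1.2  0.7
 -0.  -1.4]
fl [ 0.6245 -0.2165  0.1235] [[356.4 121.9]] [[322.5 210.4]] [[378.6 221.4]]
hub [ 0.6115 -0.2146  0.1493] [[359.6 136.7]] [[325.7 204. ]] [[379.2 224.7]]
top [ 0.6034 -0.2134  0.1653] [[361.7 146.7]] [[327.8 200. ]] [[379.5 226.8]]
n [-0.4491128   0.06637071  0.89100652]
```

```bash
cat > goto.py <<'E'
from fit import *
def delta(pos,R):
    o=bot.get_obs(); q=o['tool_rot']; R0=Ro.from_quat([q[1],q[2],q[3],q[0]])
    return ((pos-o['eef_pos'])*1e3).round(1),(R*R0.inv()).as_rotvec().round(3)
def graspR(p,tw=0):
    Rz=Ro.from_euler('z',p[2]); z=-Rz.apply(n0); x=Rz.apply(x0); y=np.cross(z,x)
    return Ro.from_rotvec(-z*tw)*Ro.from_matrix(np.c_[x,y,z])
E
python3 -c "
from goto import *
p=np.load('case.npy');n=Ro.from_euler('z',p[2]).apply(n0)
print(delta(P(p,0,-.05,.034+.1-.005),graspR(p)))"
```

```text
(array([   9.1,  -41.2, -166.6]), array([-0.083, -0.464,  0.061]))
```

Request:
drive_tool(
  commands=[
    {"hand": 1, "translation": [3, -10, -40], "angular": [-0.021, -0.116, 0.015]},
    {"hand": 1, "translation": [5, -20, -80], "angular": [-0.042, -0.232, 0.03]},
    {"hand": 1, "translation": [7, -30, -120], "angular": [-0.062, -0.348, 0.046]},
    {"hand": 1, "translation": [9, -41, -150], "angular": [-0.083, -0.464, 0.061]},
    {"hand": 1, "translation": [9, -41, -166], "angular": [-0.083, -0.464, 0.061]},
    {"hand": 1, "translation": [9, -41, -166], "angular": [-0.083, -0.464, 0.061]},
    {"hand": 1, "translation": [9, -41, -166], "angular": [-0.083, -0.464, 0.061]},
  ],
)

```text
t: 4.22
eef_pos: [0.5716, -0.2064, 0.2364]
tool_rot: [0.017, 0.97, -0.069, 0.234]
contact_force: [0.1, -0.7, 0.9]
gripper_width: 0.998
grasp_force: 0.0
```

```bash
python3 -c "
from goto import *
wsnap('w2',['shaft_large_flange','shaft_large_hub','shaft_small_flange'])
p=np.load('case.npy');m=model('w2')
for a in[(0,-.05,.005),(0,-.05,.034),(0,-.05,.052),(0,.05,.04),(0,.05,.005)]:print(a,proj('wrist',P(p,*a),m).round(1))
print(delta(P(p,0,-.05,.034-.005),graspR(p)))"
```

```text
4.225 [ 0.5716 -0.2064  0.2364] [ 0.0173  0.9696 -0.0695  0.234 ] [ 0.53  0.21 -0.29  2.06  0.02  0.41 -1.46] [ 0.1 -0.7  0.9]
shaft_large_flange [([313.2, 243.1], 0.7)]
shaft_large_hub [([312.9, 250.3], 0.94)]
shaft_small_flange [([156.6, 243.6], 0.73)]
(0, -0.05, 0.005) [[316.3 238.8]]
(0, -0.05, 0.034) [[316.7 252.6]]
(0, -0.05, 0.052) [[317.  262.9]]
(0, 0.05, 0.04) [[146.6 255.2]]
(0, 0.05, 0.005) [[167.8 238.2]]
(array([ 43.3,  -8.4, -90.7]), array([ 0.001,  0.001, -0.003]))
```

View pics/w2.png

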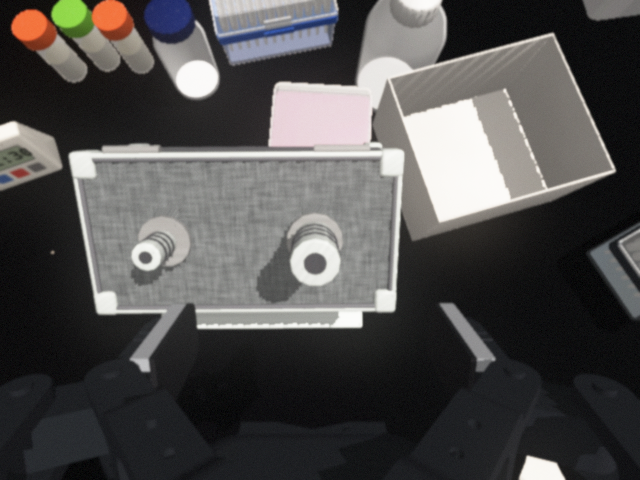

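Hub centre seen at (315,263) against a predicted (317,263), so the fit holds with a 1 mm shift. Next I approach along the axis.

Request:
drive_tool(
  commands=[
    {"hand": 1, "translation": [10.5, -1, -23], "angular": [0, 0, 0]},
    {"hand": 1, "translation": [21.5, -3, -45], "angular": [0, 0, 0]},
    {"hand": 1, "translation": [32, -5, -68], "angular": [0, 0, 0]},
    {"hand": 1, "translation": [38, -6.5, -80], "angular": [0, 0, 0]},
    {"hand": 1, "translation": [43, -7.5, -90], "angular": [0, 0, 0]},
    {"hand": 1, "translation": [43, -7.5, -90], "angular": [0, 0, 0]},
  ],
)

```text
t: 5.18
eef_pos: [0.6125, -0.2141, 0.144]
tool_rot: [0.017, 0.97, -0.07, 0.233]
contact_force: [-0.4, 0.4, 0.7]
gripper_width: 0.997
grasp_force: 0.0
```

```bash
python3 -c "
from goto import *
p=np.load('case.npy');print(delta(P(p,0,-.05,.034-.005),graspR(p)));o=bot.get_obs();print(o['q'].round(2))"
```

```text
(array([ 1.3, -0.8,  0.8]), array([ 0.001, -0.001, -0.003]))
[ 0.44  0.4  -0.21  2.05  0.12  0.23 -1.56]
```

Request:
drive_tool(
  commands=[
    {"hand": 0.5, "translation": [0, 0, 0], "angular": [0, 0, 0]},
    {"hand": 0.4, "translation": [0, 0, 0], "angular": [0, 0, 0]},
    {"hand": 0.4, "translation": [0, 0, 0], "angular": [0, 0, 0]},
    {"hand": 0.38, "translation": [0, 0, 0], "angular": [0, 0, 0]},
    {"hand": 0.37, "translation": [0, 0, 0], "angular": [0, 0, 0]},
    {"hand": 0.37, "translation": [0, 0, 0], "angular": [0, 0, 0]},
  ],
  force=40,
)

```text
t: 5.92
eef_pos: [0.6124, -0.2142, 0.1443]
tool_rot: [0.017, 0.97, -0.07, 0.233]
contact_force: [-0.3, -0.0, 0.6]
gripper_width: 0.366
grasp_force: 0.0
```

```bash
python3 -c "
from goto import *
wsnap('w3')
im=cv2.imread('pics/w3.png');cv2.imwrite('pics/w3c.png',cv2.resize(im[150:450,120:520],(800,600)))
p=np.load('case.npy');m=model('w3')
print(proj('wrist',P(p,0,-.05,.052),m))"
```

```text
5.925 [ 0.6124 -0.2142  0.1443] [ 0.0172  0.9698 -0.07    0.2328] [ 0.44  0.4  -0.21  2.05  0.12  0.23 -1.56] [-0.3 -0.   0.6]
[[315.07141629 361.49254707]]
```

View pics/w3c.png

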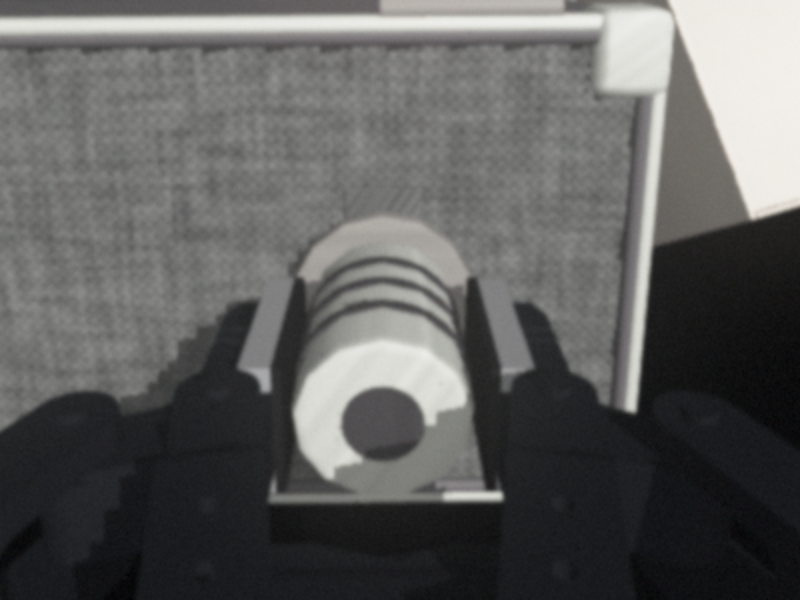

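The hub is centred between the pads (crop columns 293–470 within 277–495), so I'll close.

Request:
drive_tool(
  commands=[
    {"hand": 0.345, "translation": [0, 0, 0], "angular": [0, 0, 0]},
    {"hand": 0.33, "translation": [0, 0, 0], "angular": [0, 0, 0]},
    {"hand": 0.3, "translation": [0, 0, 0], "angular": [0, 0, 0]},
    {"hand": 0.2, "translation": [0, 0, 0], "angular": [0, 0, 0]},
    {"hand": 0, "translation": [0, 0, 0], "angular": [0, 0, 0]},
    {"hand": 0, "translation": [0, 0, 0], "angular": [0, 0, 0]},
  ],
  force=50,
)

```text
t: 6.72
eef_pos: [0.6125, -0.2138, 0.1445]
tool_rot: [0.017, 0.97, -0.07, 0.233]
contact_force: [-2.6, 2.4, 5.8]
gripper_width: 0.328
grasp_force: 48.9
```

```bash
python3 -c "
from goto import *
p=np.load('case.npy');n=Ro.from_euler('z',p[2]).apply(n0)
for tw,d in [(.15,0),(.3,2.5),(-.3,5),(.3,7.5)]:print((n*d).round(2),(n*tw).round(3))
o=bot.get_obs();q=o['tool_rot'];print(Ro.from_quat([q[1],q[2],q[3],q[0]]).apply([0,0,-1]),n)"
```

```text
[-0.  0.  0.] [-0.067  0.01   0.134]
[-1.12  0.17  2.23] [-0.135  0.02   0.267]
[-2.25  0.33  4.46] [ 0.135 -0.02  -0.267]
[-3.37  0.5   6.68] [-0.135  0.02   0.267]
[-0.44941282  0.06576331  0.89090028] [-0.4491128   0.06637071  0.89100652]
```

Request:
drive_tool(
  commands=[
    {"hand": 0, "translation": [0, 0, 0.2], "angular": [-0.067, 0.01, 0.134]},
    {"hand": 0, "translation": [-0.4, 0.1, 0.8], "angular": [-0.135, 0.02, 0.267]},
    {"hand": 0, "translation": [-0.7, 0.1, 1.4], "angular": [-0.067, 0.01, 0.134]},
    {"hand": 0, "translation": [-1.0, 0.1, 2.0], "angular": [0, 0, 0]},
    {"hand": 0, "translation": [-1.3, 0.2, 2.6], "angular": [0.067, -0.01, -0.134]},
    {"hand": 0, "translation": [-1.6, 0.2, 3.1], "angular": [0.135, -0.02, -0.267]},
    {"hand": 0, "translation": [-1.9, 0.3, 3.7], "angular": [0.067, -0.01, -0.134]},
    {"hand": 0, "translation": [-2.1, 0.3, 4.2], "angular": [0, 0, 0]},
    {"hand": 0, "translation": [-2.4, 0.4, 4.8], "angular": [-0.067, 0.01, 0.134]},
    {"hand": 0, "translation": [-2.7, 0.4, 5.4], "angular": [-0.135, 0.02, 0.267]},
    {"hand": 0, "translation": [-3.0, 0.4, 5.9], "angular": [-0.067, 0.01, 0.134]},
    {"hand": 0, "translation": [-3.2, 0.5, 6.4], "angular": [0, 0, 0]},
  ],
)

```text
t: 8.22
eef_pos: [0.6084, -0.2142, 0.1494]
tool_rot: [0.017, 0.97, -0.073, 0.232]
contact_force: [1.6, -0.5, -4.3]
gripper_width: 0.324
grasp_force: 49.9
```

```bash
cat > chk.py <<'E'
from goto import *
import sys
t=sys.argv[1]; wsnap(t); m=model(t); p=np.load('case.npy')
im=cv2.imread('pics/%s.png'%t)
for s,b in((1,.106),(1,-.106),(-1,-.106),(-1,.106)):
    u=proj('wrist',P(p,s*p[3],b,p[4]),m)[0]; print(u.round(1)); cv2.circle(im,tuple(int(x) for x in u),3,(0,0,255),1)
cv2.imwrite('pics/%sm.png'%t,im)
E
python3 chk.py w4
```

```text
8.225 [ 0.6084 -0.2142  0.1494] [ 0.0167  0.9699 -0.0728  0.2319] [ 0.45  0.39 -0.22  2.06  0.11  0.24 -1.56] [ 1.6 -0.5 -4.3]
[-68.8 157.7]
[449.4 156.1]
[427.3 387.8]
[ -4.9 388.8]
```

View pics/w4m.png

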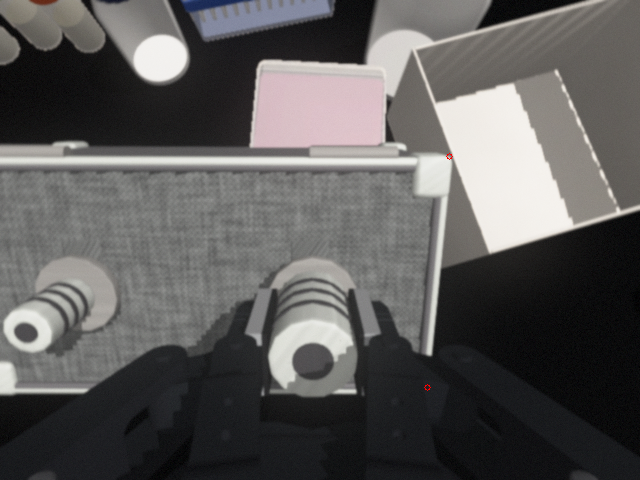

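The case corner still matches its prediction at (449,156) and the pull is about 3 N net, so I'll go on with the twisting pulls.

Request:
drive_tool(
  commands=[
    {"hand": 0, "translation": [-0.2, 0, 0.5], "angular": [0.067, -0.01, -0.134]},
    {"hand": 0, "translation": [-0.5, 0.1, 1.1], "angular": [0.135, -0.02, -0.267]},
    {"hand": 0, "translation": [-0.8, 0.1, 1.7], "angular": [0.067, -0.01, -0.134]},
    {"hand": 0, "translation": [-1.1, 0.2, 2.2], "angular": [0, 0, 0]},
    {"hand": 0, "translation": [-1.4, 0.2, 2.8], "angular": [-0.067, 0.01, 0.134]},
    {"hand": 0, "translation": [-1.7, 0.2, 3.3], "angular": [-0.135, 0.02, 0.267]},
    {"hand": 0, "translation": [-2.0, 0.3, 3.9], "angular": [-0.067, 0.01, 0.134]},
    {"hand": 0, "translation": [-2.2, 0.3, 4.5], "angular": [0, 0, 0]},
    {"hand": 0, "translation": [-2.5, 0.4, 5.0], "angular": [0.067, -0.01, -0.134]},
    {"hand": 0, "translation": [-2.8, 0.4, 5.6], "angular": [0.135, -0.02, -0.267]},
    {"hand": 0, "translation": [-3.1, 0.5, 6.1], "angular": [0.067, -0.01, -0.134]},
    {"hand": 0, "translation": [-3.4, 0.5, 6.7], "angular": [0, 0, 0]},
  ],
)

```text
t: 9.78
eef_pos: [0.6048, -0.2132, 0.1561]
tool_rot: [0.018, 0.97, -0.067, 0.231]
contact_force: [1.6, 0.3, -5.6]
gripper_width: 0.324
grasp_force: 50.1
```

Request:
drive_tool(
  commands=[
    {"hand": 0, "translation": [-0.2, 0, 0.5], "angular": [-0.067, 0.01, 0.134]},
    {"hand": 0, "translation": [-0.5, 0.1, 1.1], "angular": [-0.135, 0.02, 0.267]},
    {"hand": 0, "translation": [-0.8, 0.1, 1.7], "angular": [-0.067, 0.01, 0.134]},
    {"hand": 0, "translation": [-1.1, 0.2, 2.2], "angular": [0, 0, 0]},
    {"hand": 0, "translation": [-1.4, 0.2, 2.8], "angular": [0.067, -0.01, -0.134]},
    {"hand": 0, "translation": [-1.7, 0.2, 3.3], "angular": [0.135, -0.02, -0.267]},
    {"hand": 0, "translation": [-2.0, 0.3, 3.9], "angular": [0.067, -0.01, -0.134]},
    {"hand": 0, "translation": [-2.2, 0.3, 4.5], "angular": [0, 0, 0]},
    {"hand": 0, "translation": [-2.5, 0.4, 5.0], "angular": [-0.067, 0.01, 0.134]},
    {"hand": 0, "translation": [-2.8, 0.4, 5.6], "angular": [-0.135, 0.02, 0.267]},
    {"hand": 0, "translation": [-3.1, 0.5, 6.1], "angular": [-0.067, 0.01, 0.134]},
    {"hand": 0, "translation": [-3.4, 0.5, 6.7], "angular": [0, 0, 0]},
  ],
)

```text
t: 11.28
eef_pos: [0.6013, -0.213, 0.1628]
tool_rot: [0.017, 0.97, -0.072, 0.232]
contact_force: [1.5, -0.6, -4.8]
gripper_width: 0.323
grasp_force: 50.3
```

Request:
drive_tool(
  commands=[
    {"hand": 0, "translation": [-0.2, 0, 0.5], "angular": [0.067, -0.01, -0.134]},
    {"hand": 0, "translation": [-0.5, 0.1, 1.1], "angular": [0.135, -0.02, -0.267]},
    {"hand": 0, "translation": [-0.8, 0.1, 1.7], "angular": [0.067, -0.01, -0.134]},
    {"hand": 0, "translation": [-1.1, 0.2, 2.2], "angular": [0, 0, 0]},
    {"hand": 0, "translation": [-1.4, 0.2, 2.8], "angular": [-0.067, 0.01, 0.134]},
    {"hand": 0, "translation": [-1.7, 0.2, 3.3], "angular": [-0.135, 0.02, 0.267]},
    {"hand": 0, "translation": [-2.0, 0.3, 3.9], "angular": [-0.067, 0.01, 0.134]},
    {"hand": 0, "translation": [-2.2, 0.3, 4.5], "angular": [0, 0, 0]},
    {"hand": 0, "translation": [-2.5, 0.4, 5.0], "angular": [0.067, -0.01, -0.134]},
    {"hand": 0, "translation": [-2.8, 0.4, 5.6], "angular": [0.135, -0.02, -0.267]},
    {"hand": 0, "translation": [-3.1, 0.5, 6.1], "angular": [0.067, -0.01, -0.134]},
    {"hand": 0, "translation": [-3.4, 0.5, 6.7], "angular": [0, 0, 0]},
  ],
)

```text
t: 12.78
eef_pos: [0.5979, -0.2123, 0.1693]
tool_rot: [0.018, 0.97, -0.067, 0.231]
contact_force: [2.0, -0.2, -6.1]
gripper_width: 0.329
grasp_force: 50.2
```

Request:
drive_tool(
  commands=[
    {"hand": 0, "translation": [-0.2, 0, 0.5], "angular": [-0.067, 0.01, 0.134]},
    {"hand": 0, "translation": [-0.5, 0.1, 1.1], "angular": [-0.135, 0.02, 0.267]},
    {"hand": 0, "translation": [-0.8, 0.1, 1.7], "angular": [-0.067, 0.01, 0.134]},
    {"hand": 0, "translation": [-1.1, 0.2, 2.2], "angular": [0, 0, 0]},
    {"hand": 0, "translation": [-1.4, 0.2, 2.8], "angular": [0.067, -0.01, -0.134]},
    {"hand": 0, "translation": [-1.7, 0.2, 3.3], "angular": [0.135, -0.02, -0.267]},
    {"hand": 0, "translation": [-2.0, 0.3, 3.9], "angular": [0.067, -0.01, -0.134]},
    {"hand": 0, "translation": [-2.2, 0.3, 4.5], "angular": [0, 0, 0]},
    {"hand": 0, "translation": [-2.5, 0.4, 5.0], "angular": [-0.067, 0.01, 0.134]},
    {"hand": 0, "translation": [-2.8, 0.4, 5.6], "angular": [-0.135, 0.02, 0.267]},
    {"hand": 0, "translation": [-3.1, 0.5, 6.1], "angular": [-0.067, 0.01, 0.134]},
    {"hand": 0, "translation": [-3.4, 0.5, 6.7], "angular": [0, 0, 0]},
  ],
)

```text
t: 14.28
eef_pos: [0.5949, -0.2123, 0.1768]
tool_rot: [0.017, 0.97, -0.072, 0.232]
contact_force: [-0.6, 1.2, -2.0]
gripper_width: 0.328
grasp_force: 50.5
```

```bash
python3 chk.py w5; python3 -c "
from goto import *
p=np.load('case.npy');R=Ro.from_euler('z',p[2]);n=R.apply(n0);o=bot.get_obs();d=o['eef_pos']-P(p,0,-.05,.029);print('along',d@n*1e3,'y',d@R.apply([0,1,0])*1e3,'x',d@R.apply(x0)*1e3,'F',o['contact_force']@n)"
```

```text
14.275 [ 0.5949 -0.2123  0.1768] [ 0.017   0.9699 -0.0717  0.2321] [ 0.49  0.33 -0.26  2.06  0.1   0.29 -1.54] [-0.6  1.2 -2. ]
[ -9.9 151.7]
[428.3 151.3]
[411.8 353. ]
[ 36.6 353.3]
along 37.190065229431085 y -0.01957304890416907 x -2.4055400413975048 F -0.5971114355189993
```

View pics/w5m.png

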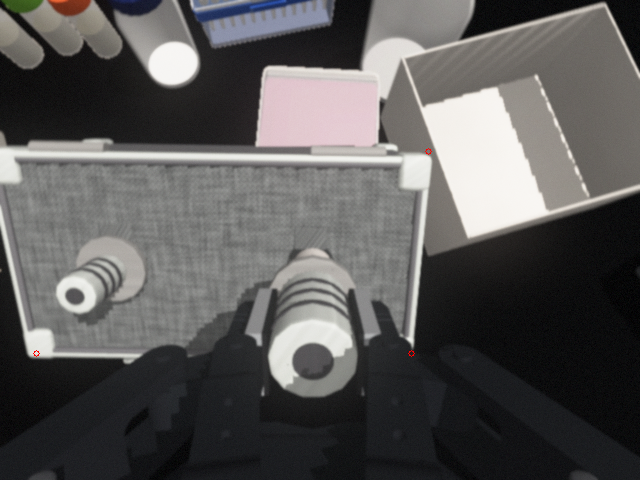

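Case unmoved (corner still at (428,151)), and the shaft is about 36 mm out and loose. Now a straight draw along the axis.

Request:
drive_tool(
  commands=[
    {"hand": 0, "translation": [-2, 0.4, 5], "angular": [0, 0, 0]},
    {"hand": 0, "translation": [-5, 0.8, 11], "angular": [0, 0, 0]},
    {"hand": 0, "translation": [-8, 1.3, 17.5], "angular": [0, 0, 0]},
    {"hand": 0, "translation": [-11, 1.8, 24], "angular": [0, 0, 0]},
    {"hand": 0, "translation": [-14.5, 2.3, 31], "angular": [0, 0, 0]},
    {"hand": 0, "translation": [-18, 2.8, 38], "angular": [0, 0, 0]},
    {"hand": 0, "translation": [-21.5, 3.3, 45], "angular": [0, 0, 0]},
    {"hand": 0, "translation": [-25, 3.8, 52], "angular": [0, 0, 0]},
    {"hand": 0, "translation": [-29, 4.4, 60], "angular": [0, 0, 0]},
    {"hand": 0, "translation": [-33, 5, 68], "angular": [0, 0, 0]},
    {"hand": 0, "translation": [-39, 6, 80], "angular": [0, 0, 0]},
    {"hand": 0, "translation": [-45, 7, 92], "angular": [0, 0, 0]},
  ],
)

```text
t: 15.82
eef_pos: [0.5502, -0.2046, 0.2704]
tool_rot: [0.017, 0.97, -0.07, 0.233]
contact_force: [-1.3, -0.3, -1.5]
gripper_width: 0.324
grasp_force: 50.5
```

```bash
python3 chk.py w6; python3 - <<'E'
from h import *
snap('scene','scene1.png');m=bot.camera_model('wrist')
for q in['slot_right','shaft_hung_flange','rack','shaft_large_hub']:
  for n in('scene',): print(q,[(np.round(x['position'],1).tolist(),round(x['score'],2)) for x in bot.find_in(n,q)[:2]])
E
```

```text
15.825 [ 0.5502 -0.2046  0.2704] [ 0.0173  0.9698 -0.07    0.233 ] [ 0.6   0.13 -0.34  2.06 -0.03  0.49 -1.42] [-1.3 -0.3 -1.5]
[103.5 143.5]
[390.1 144.3]
[382.1 283.8]
[123.7 283.1]
slot_right [([289.8, 318.5], 0.73)]
shaft_hung_flange [([288.3, 296.9], 0.52)]
rack [([292.1, 316.8], 0.76), ([287.1, 300.3], 0.34)]
shaft_large_hub [([333.2, 189.8], 0.54)]
```

```bash
python3 -c "
from goto import *
yaw=np.radians(18)
R=Ro.from_euler('z',yaw)*Ro.from_matrix(np.diag([1.,-1,-1]))
print(delta(np.array([.43,.19,.36]),R))"
```

```text
(array([-120.4,  394.6,   90.8]), array([-0.04 ,  0.473,  0.45 ]))
```

Request:
drive_tool(
  commands=[
    {"hand": 0, "translation": [-10, 0, 45], "angular": [0, 0, 0]},
    {"hand": 0, "translation": [-20, 0, 90], "angular": [0, 0.05, 0]},
    {"hand": 0, "translation": [-35, 40, 91], "angular": [-0.005, 0.12, 0.08]},
    {"hand": 0, "translation": [-50, 85, 91], "angular": [-0.01, 0.19, 0.15]},
    {"hand": 0, "translation": [-65, 135, 91], "angular": [-0.015, 0.26, 0.22]},
    {"hand": 0, "translation": [-80, 185, 91], "angular": [-0.02, 0.33, 0.28]},
    {"hand": 0, "translation": [-90, 235, 91], "angular": [-0.03, 0.4, 0.34]},
    {"hand": 0, "translation": [-100, 285, 91], "angular": [-0.04, 0.45, 0.4]},
    {"hand": 0, "translation": [-110, 335, 91], "angular": [-0.04, 0.473, 0.45]},
    {"hand": 0, "translation": [-120, 380, 91], "angular": [-0.04, 0.473, 0.45]},
    {"hand": 0, "translation": [-120, 395, 91], "angular": [-0.04, 0.473, 0.45]},
    {"hand": 0, "translation": [-120, 395, 91], "angular": [-0.04, 0.473, 0.45]},
  ],
)

```text
t: 17.62
eef_pos: [0.4304, 0.1916, 0.3602]
tool_rot: [-0.0, 0.987, 0.158, 0.0]
contact_force: [-0.4, -0.8, -2.1]
gripper_width: 0.328
grasp_force: 50.5
```

```bash
python3 - <<'E'
from goto import *
wsnap('w7',['slot_right','shaft_hung_flange','rack','shaft_large_flange'])
snap('top','top2.png')
E
```

```text
17.625 [0.4304 0.1916 0.3602] [-2.000e-04  9.874e-01  1.581e-01  2.000e-04] [ 0.17  0.1  -0.76  1.83  0.07  1.24 -1.86] [-0.4 -0.8 -2.1]
slot_right [([266.8, 101.4], 0.83)]
shaft_hung_flange [([614.2, 104.3], 0.67), ([312.1, 329.4], 0.4)]
rack [([268.4, 101.3], 0.97)]
shaft_large_flange [([313.2, 321.4], 0.8), ([202.5, 101.0], 0.53)]
```

View pics/w7.png

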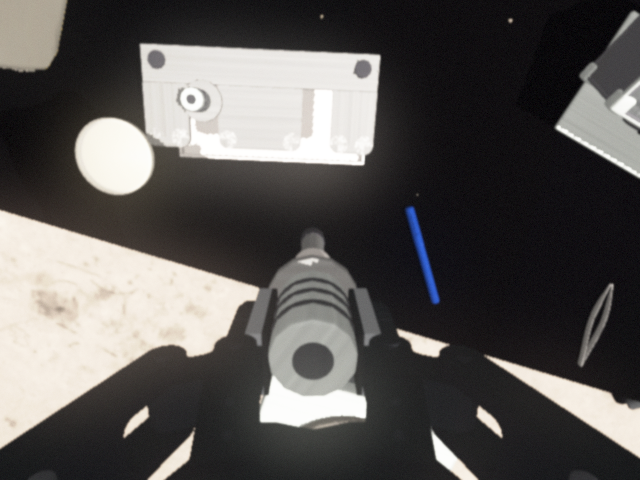

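The rack is clear in this view. The shelf's rear corners are at (140,44) and (380,55), the hung hub's top at (192,99), and the free slot's end spans (303–334, 88). I'll fit the rack pose.

```bash
cat > rack.py <<'E'
from goto import *
m=model('w7')
D=[((140,44),(.044,.102,.125),1),((380,55),(.044,-.102,.125),1),((192,99),(0,.05,.160),1),((303,88),(.014,-.037,.125),.7),((334,89),(.014,-.063,.125),.7)]
g=lambda p,X:np.array([p[0],p[1],0])+Ro.from_euler('z',p[2]).apply(X)
def f(p): return np.concatenate([(proj('wrist',g(p,X),m)[0]-uv)*w for uv,X,w in D])
s=least_squares(f,[.5,.25,.3]);p=s.x;print(p.round(4),np.degrees(p[2]));print(f(p).round(1))
np.save('rack.npy',p)
print('slot',g(p,(0,-.05,.125)),'hung',g(p,(0,.05,.16)))
for X in[(0,-.05,.125),(.014,-.037,.125),(.014,-.063,.125),(-.04,-.037,.125),(-.04,-.063,.125),(-.04,.102,.125),(-.04,-.102,.125)]:print(X,proj('wrist',g(p,X),m)[0].round(1))
print('top cam hung',proj('top',g(p,(0,.05,.16))),'scene hung',proj('scene',g(p,(0,.05,.16))))
# held shaft: where is the hub top / tip in the picture given nominal grasp
o=bot.get_obs();z=np.array([0,0,-1.])
for d in(109,24,19,-23): print(d,proj('wrist',o['eef_pos']+z*d/1e3)[0].round(1))
im=cv2.imread('pics/w7.png')
for uv in [proj('wrist',g(p,X),m)[0] for X in[(.044,.102,.125),(.044,-.102,.125),(.014,-.037,.125),(.014,-.063,.125),(-.04,-.037,.125),(-.04,-.063,.125),(-.04,.102,.125),(-.04,-.102,.125),(0,.05,.16)]]+[proj('wrist',o['eef_pos']+z*d/1e3)[0] for d in(109,24,-23)]:
    cv2.circle(im,tuple(int(round(x)) for x in uv),1,(0,0,255),-1)
a=cv2.resize(im[20:190,100:420],(800,425),interpolation=cv2.INTER_CUBIC);b=cv2.resize(im[210:400,200:420],(0,0),fx=.92,fy=.92)
c=np.zeros((600,800,3),np.uint8);c[:425]=a;c[425:425+175,:b.shape[1]]=b[:175]
cv2.imwrite('pics/w7m.png',c)
E
python3 rack.py
```

```text
[0.4991 0.2621 0.2775] 15.899338036667073
[-0.4 -0.3  1.  -0.7 -0.3  0.3  0.2  0.5 -0.6  0.7]
slot [0.51278832 0.21400032 0.125     ] hung [0.48539351 0.31017477 0.16      ]
(0, -0.05, 0.125) [317.5 106.3]
(0.014, -0.037, 0.125) [303.3  88.7]
(0.014, -0.063, 0.125) [333.2  90. ]
(-0.04, -0.037, 0.125) [301.3 152.1]
(-0.04, -0.063, 0.125) [329.9 153.2]
(-0.04, 0.102, 0.125) [147.5 145.7]
(-0.04, -0.102, 0.125) [372.7 155. ]
top cam hung [[174.61326921 270.85856322]] scene hung [[286.6259966  284.48618098]]
109 [312.2 241.3]
24 [312.2 300.3]
19 [312.2 305.6]
-23 [312.3 366.9]
```

View pics/w7m.png

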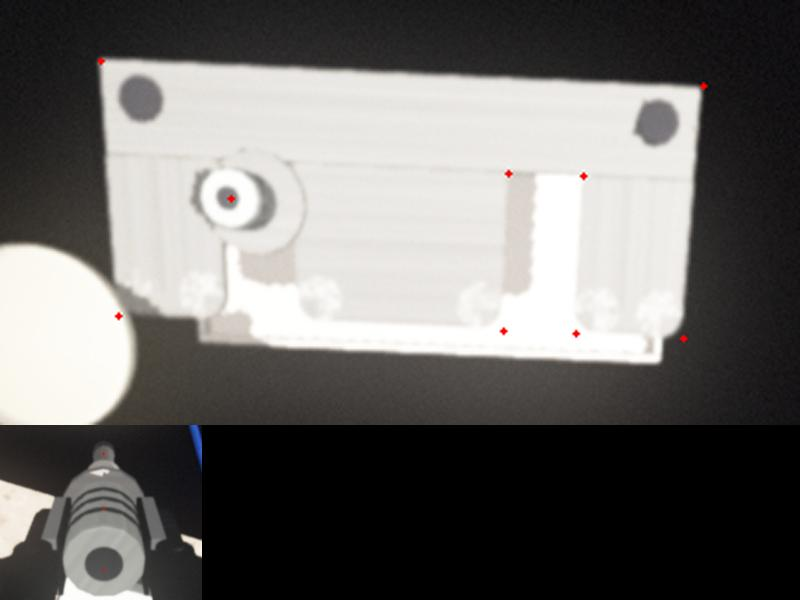

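The fit overlays well, with all marked corners within about 1 px. The shaft sits about 2 mm towards tool +x, and sideways it's centred. I'll lower it in front of the slot.

Request:
drive_tool(
  commands=[
    {"hand": 0, "translation": [-6, -3, -35], "angular": [0, 0, -0.02]},
    {"hand": 0, "translation": [-6, -3, -75], "angular": [0, 0, -0.04]},
    {"hand": 0, "translation": [-6, -3, -115], "angular": [0, 0, -0.04]},
    {"hand": 0, "translation": [-6, -3, -150], "angular": [0, 0, -0.04]},
    {"hand": 0, "translation": [-6, -3, -180], "angular": [0, 0, -0.04]},
    {"hand": 0, "translation": [-6, -3, -195], "angular": [0, 0, -0.04]},
    {"hand": 0, "translation": [-6, -3, -195], "angular": [0, 0, -0.04]},
    {"hand": 0, "translation": [-6, -3, -195], "angular": [0, 0, -0.04]},
  ],
)

```text
t: 18.92
eef_pos: [0.4254, 0.1877, 0.1666]
tool_rot: [-0.0, 0.991, 0.137, 0.001]
contact_force: [-0.4, 0.2, -1.9]
gripper_width: 0.329
grasp_force: 50.5
```

```bash
python3 - <<'E'
from rack import *
wsnap('w8');m8=model('w8')
r=np.load('rack.npy');xd=Ro.from_euler('z',r[2]).apply([1,0,0])
R=Ro.from_euler('z',r[2])*Ro.from_matrix(np.diag([1.,-1,-1]))
t=g(r,(-.002,-.05,0));t[2]=.163
print('delta',delta(t,R))
im=cv2.imread('pics/w8.png')
for X in[(.014,-.037,.125),(.014,-.063,.125),(-.04,-.037,.125),(-.04,-.063,.125),(0,.05,.16)]:
    u=proj('wrist',g(r,X),m8)[0];print(X,u.round(1));cv2.circle(im,tuple(int(round(x)) for x in u),2,(0,0,255),-1)
# scene view: predicted flange/hub/tip if the shaft is nominally held
o=bot.get_obs();snap('scene','scene2.png');s=o['eef_pos']+.002*xd
for d in(-109,-24,-19,23):print(d,proj('scene',s+[0,0,d/1e3])[0].round(1))
sc=cv2.imread('pics/scene2.png');sc=sc[200:380,220:380]
for d in(-109,-24,23):
    u=proj('scene',s+[0,0,d/1e3])[0]-[220,200];cv2.circle(sc,tuple(int(round(x)) for x in u),0,(0,0,255),-1)
c=np.zeros((600,800,3),np.uint8);c[:,:]=0
c[:450,:400]=cv2.resize(sc,(400,450),interpolation=cv2.INTER_CUBIC);c[:480-100,400:]=im[100:,120:520]
cv2.imwrite('pics/c8.png',c)
E
```

```text
[0.4991 0.2621 0.2775] 15.899338036667073
[-0.4 -0.3  1.  -0.7 -0.3  0.3  0.2  0.5 -0.6  0.7]
slot [0.51278832 0.21400032 0.125     ] hung [0.48539351 0.31017477 0.16      ]
(0, -0.05, 0.125) [317.5 106.3]
(0.014, -0.037, 0.125) [303.3  88.7]
(0.014, -0.063, 0.125) [333.2  90. ]
(-0.04, -0.037, 0.125) [301.3 152.1]
(-0.04, -0.063, 0.125) [329.9 153.2]
(-0.04, 0.102, 0.125) [147.5 145.7]
(-0.04, -0.102, 0.125) [372.7 155. ]
top cam hung [[174.61326921 270.85856322]] scene hung [[286.6259966  284.48618098]]
109 [312.3 241.7]
24 [312.3 300.5]
19 [312.3 305.8]
-23 [312.3 366.8]
18.925 [0.4254 0.1877 0.1666] [-1.000e-04  9.906e-01  1.367e-01  1.300e-03] [ 0.07  0.31 -0.72  2.08  0.28  0.83 -2.11] [-0.4  0.2 -1.9]
delta (array([85.4, 25.7, -3.7]), array([-0.   ,  0.003,  0.003]))
(0.014, -0.037, 0.125) [274.9  35.6]
(0.014, -0.063, 0.125) [341.2  35.4]
(-0.04, -0.037, 0.125) [278.7 174. ]
(-0.04, -0.063, 0.125) [339.  173.8]
(0, 0.05, 0.16) [-8.7 62. ]
-109 [328.4 300.2]
-24 [328.  272.5]
-19 [328.  270.8]
23 [327.8 256.6]
```

View pics/c8.png

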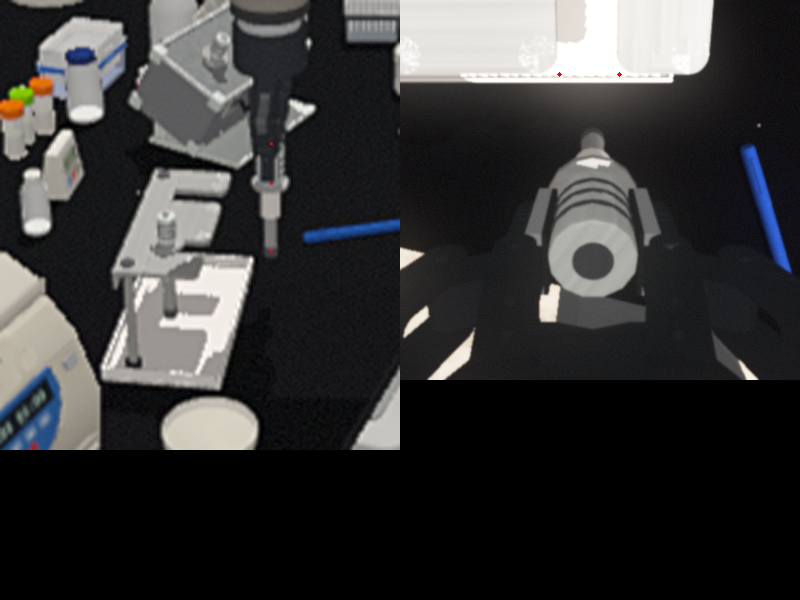

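The scene crop shows the shaft upright in front of the rack, riding maybe 4 mm lower than nominal. The wrist crop shows the slot mouth at columns 276–337 with the tip at 313, about 0.5 mm off. I'll insert it now.

Request:
drive_tool(
  commands=[
    {"hand": 0, "translation": [10, 3, -2], "angular": [0, 0, 0.003]},
    {"hand": 0, "translation": [20, 6.2, -2], "angular": [0, 0, 0.003]},
    {"hand": 0, "translation": [30, 9.4, -2], "angular": [0, 0, 0.003]},
    {"hand": 0, "translation": [40, 12.4, -2], "angular": [0, 0, 0.003]},
    {"hand": 0, "translation": [50, 15.4, -2], "angular": [0, 0, 0.003]},
    {"hand": 0, "translation": [60, 18.5, -2], "angular": [0, 0, 0.003]},
    {"hand": 0, "translation": [70, 21.5, -2], "angular": [0, 0, 0.003]},
    {"hand": 0, "translation": [78, 24, -2], "angular": [0, 0, 0.003]},
    {"hand": 0, "translation": [85, 26, -2], "angular": [0, 0, 0.003]},
    {"hand": 0, "translation": [85, 26, -2], "angular": [0, 0, 0.003]},
    {"hand": 0, "translation": [85, 26, -2], "angular": [0, 0, 0.003]},
  ],
)

```text
t: 20.4
eef_pos: [0.5093, 0.2133, 0.1634]
tool_rot: [0.0, 0.99, 0.138, 0.0]
contact_force: [-0.2, 0.5, -1.3]
gripper_width: 0.328
grasp_force: 50.5
```

```bash
python3 - <<'E'
from goto import *
o=bot.get_obs();r=np.load('rack.npy')
print(Ro.from_euler('z',-r[2]).apply(o['eef_pos']-[r[0],r[1],0]).round(4),o['contact_force'].round(2))
E
```

```text
[-0.0036 -0.0497  0.1634] [-0.16  0.46 -1.28]
```

Free of contact in the slot. I'll move 1 mm forward and lower in small steps while watching the force.

Request:
drive_tool(
  commands=[
    {"hand": 0, "translation": [1, 0.3, -2], "angular": [0, 0, 0]},
    {"hand": 0, "translation": [1, 0.3, -4], "angular": [0, 0, 0]},
    {"hand": 0, "translation": [1, 0.3, -6], "angular": [0, 0, 0]},
    {"hand": 0, "translation": [1, 0.3, -8], "angular": [0, 0, 0]},
    {"hand": 0, "translation": [1, 0.3, -8], "angular": [0, 0, 0]},
    {"hand": 0, "translation": [1, 0.3, -8], "angular": [0, 0, 0]},
  ],
)

```text
t: 21.15
eef_pos: [0.5106, 0.2137, 0.1556]
tool_rot: [0.0, 0.99, 0.138, 0.0]
contact_force: [0.1, -0.3, -1.7]
gripper_width: 0.326
grasp_force: 50.5
```

Request:
drive_tool(
  commands=[
    {"hand": 0, "translation": [0, 0, -1], "angular": [0, 0, 0]},
    {"hand": 0, "translation": [0, 0, -2], "angular": [0, 0, 0]},
    {"hand": 0, "translation": [0, 0, -2], "angular": [0, 0, 0]},
  ],
)

```text
t: 21.52
eef_pos: [0.5105, 0.2136, 0.1534]
tool_rot: [0.0, 0.99, 0.138, 0.0]
contact_force: [0.4, -0.7, -2.1]
gripper_width: 0.328
grasp_force: 50.5
```

Request:
drive_tool(
  commands=[
    {"hand": 0, "translation": [0, 0, -1], "angular": [0, 0, 0]},
    {"hand": 0, "translation": [0, 0, -1.5], "angular": [0, 0, 0]},
    {"hand": 0, "translation": [0, 0, -1.5], "angular": [0, 0, 0]},
  ],
)

```text
t: 21.9
eef_pos: [0.5106, 0.2137, 0.152]
tool_rot: [0.0, 0.99, 0.138, 0.0]
contact_force: [-0.1, 0.1, -2.1]
gripper_width: 0.327
grasp_force: 50.5
```

Request:
drive_tool(
  commands=[
    {"hand": 0, "translation": [0, 0, -1], "angular": [0, 0, 0]},
    {"hand": 0, "translation": [0, 0, -1], "angular": [0, 0, 0]},
  ],
)

```text
t: 22.15
eef_pos: [0.5106, 0.2136, 0.1509]
tool_rot: [0.0, 0.99, 0.138, 0.0]
contact_force: [-0.5, 0.7, -1.6]
gripper_width: 0.324
grasp_force: 50.5
```

Request:
drive_tool(
  commands=[
    {"hand": 0, "translation": [0, 0, -1], "angular": [0, 0, 0]},
    {"hand": 0, "translation": [0, 0, -1], "angular": [0, 0, 0]},
  ],
)

```text
t: 22.4
eef_pos: [0.5105, 0.2136, 0.1499]
tool_rot: [0.0, 0.99, 0.138, 0.0]
contact_force: [-0.6, -0.6, -0.6]
gripper_width: 0.324
grasp_force: 50.5
```

Request:
drive_tool(
  commands=[
    {"hand": 0, "translation": [0, 0, -0.7], "angular": [0, 0, 0]},
    {"hand": 0, "translation": [0, 0, -0.7], "angular": [0, 0, 0]},
  ],
)

```text
t: 22.65
eef_pos: [0.5106, 0.2137, 0.1497]
tool_rot: [0.0, 0.99, 0.138, 0.0]
contact_force: [-1.1, -0.3, 2.9]
gripper_width: 0.325
grasp_force: 51.2
```

Request:
drive_tool(
  commands=[
    {"hand": 0, "translation": [0, 0, -0.5], "angular": [0, 0, 0]},
    {"hand": 0, "translation": [0, 0, -0.5], "angular": [0, 0, 0]},
  ],
)

```text
t: 22.9
eef_pos: [0.5107, 0.2137, 0.1496]
tool_rot: [0.0, 0.99, 0.138, 0.001]
contact_force: [-3.1, -0.8, 7.7]
gripper_width: 0.325
grasp_force: 51.7
```

The flange is on the shelf (force rises to +7 N), so I'll release.

Request:
drive_tool(
  commands=[
    {"hand": 0, "translation": [0, 0, 0.7], "angular": [0, 0, 0]},
    {"hand": 0.36, "translation": [0, 0, 0.7], "angular": [0, 0, 0]},
    {"hand": 0.4, "translation": [0, 0, 0.7], "angular": [0, 0, 0]},
    {"hand": 0.6, "translation": [0, 0, 0.7], "angular": [0, 0, 0]},
    {"hand": 0.6, "translation": [0, 0, 0.7], "angular": [0, 0, 0]},
    {"hand": 0.6, "translation": [0, 0, 0.7], "angular": [0, 0, 0]},
    {"hand": 0.6, "translation": [0, 0, 20], "angular": [0, 0, 0]},
    {"hand": 0.6, "translation": [0, 0, 40], "angular": [0, 0, 0]},
    {"hand": 0.6, "translation": [0, 0, 80], "angular": [0, 0, 0]},
    {"hand": 0.6, "translation": [-30, -10, 130], "angular": [0, 0, 0]},
    {"hand": 0.6, "translation": [-80, -25, 170], "angular": [0, 0, 0]},
    {"hand": 0.6, "translation": [-80, -25, 190], "angular": [0, 0, 0]},
  ],
)

```text
t: 24.4
eef_pos: [0.4283, 0.1891, 0.3425]
tool_rot: [0.001, 0.99, 0.139, 0.003]
contact_force: [0.6, 0.4, 0.4]
gripper_width: 0.599
grasp_force: 0.0
```

```bash
python3 - <<'E'
from rack import *
wsnap('w9',['shaft_large_hub','shaft_large_flange','shaft_hung_flange']);m9=model('w9');r=np.load('rack.npy')
for X in[(0,-.05,.125),(0,-.05,.172),(0,.05,.16)]:print(X,proj('wrist',g(r,X),m9)[0].round(1))
im=cv2.imread('pics/w9.png')
for X in[(0,-.05,.125),(0,-.05,.172),(0,.05,.16)]:cv2.circle(im,tuple(int(round(x)) for x in proj('wrist',g(r,X),m9)[0]),1,(0,0,255),-1)
snap('scene','scene3.png');sc=cv2.imread('pics/scene3.png')[180:360,220:380]
c=np.zeros((600,800,3),np.uint8);c[:450,:400]=cv2.resize(sc,(400,450),interpolation=cv2.INTER_CUBIC);c[:300,400:]=im[:300,120:520]
cv2.imwrite('pics/c9.png',c)
E
```

```text
[0.4991 0.2621 0.2775] 15.899338036667073
[-0.4 -0.3  1.  -0.7 -0.3  0.3  0.2  0.5 -0.6  0.7]
slot [0.51278832 0.21400032 0.125     ] hung [0.48539351 0.31017477 0.16      ]
(0, -0.05, 0.125) [317.5 106.3]
(0.014, -0.037, 0.125) [303.3  88.7]
(0.014, -0.063, 0.125) [333.2  90. ]
(-0.04, -0.037, 0.125) [301.3 152.1]
(-0.04, -0.063, 0.125) [329.9 153.2]
(-0.04, 0.102, 0.125) [147.5 145.7]
(-0.04, -0.102, 0.125) [372.7 155. ]
top cam hung [[174.61326921 270.85856322]] scene hung [[286.6259966  284.48618098]]
109 [311.9 242. ]
24 [312.2 300.5]
19 [312.2 305.8]
-23 [312.5 366.7]
24.4 [0.4283 0.1891 0.3425] [0.0011 0.9903 0.1392 0.0025] [ 0.18  0.1  -0.77  1.86  0.08  1.2  -1.91] [0.6 0.4 0.4]
shaft_large_hub [([308.0, 105.4], 0.97)]
shaft_large_flange [([313.0, 102.6], 0.96)]
shaft_hung_flange [([190.6, 102.4], 0.92), ([615.3, 89.9], 0.67)]
(0, -0.05, 0.125) [310.8 103.3]
(0, -0.05, 0.172) [310.8 100.2]
(0, 0.05, 0.16) [177.3 100.8]
```

View pics/c9.png

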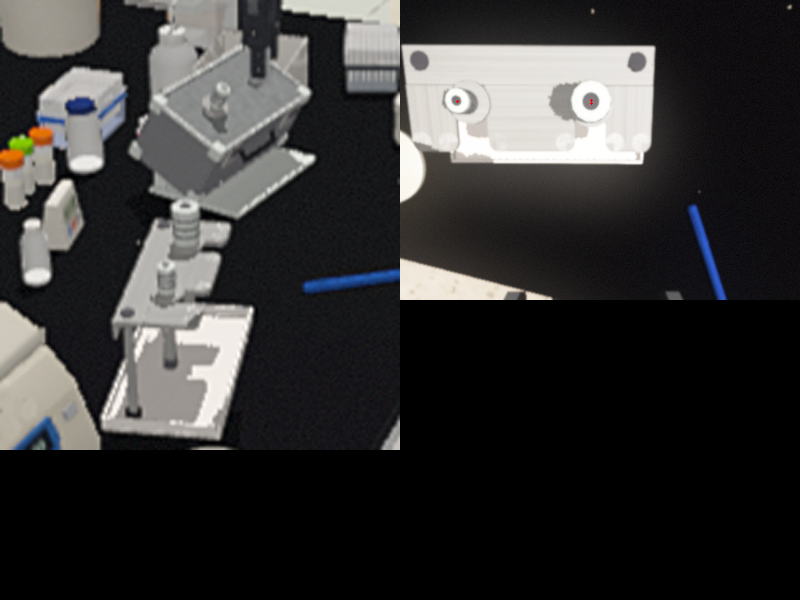

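The large shaft hangs upright at the slot, its hub on the predicted point at wrist pixel (311,101). The case, small shaft and hung shaft are in place and the gripper is clear.

```bash
python3 -c "
from station import bot
print(bot.hand_in())"
```

```text
the job is handed in; nothing more can be done
None
```

The large shaft hangs upright in the rack's free slot, flange on the shelf and gripper clear; the case and the other shafts look unmoved in the final pictures, and I handed the job in at about 24.5 s (no verdict was returned).

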